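# Drop the bath balls into the glass jar

### The arm

A 6-joint arm with a two-finger parallel gripper is mounted at the origin on the work surface. World frame = base frame: x ahead of the robot, y to its left, z up, the work surface at z = 0. Lengths are in m, angles in degrees, forces in N, time in s.
With the tool pointing down it reaches from about 0.25 to 0.725 m from the base axis. Payload 9.7 kg.
Tool frame: the origin (TCP) lies between the finger pads; the fingertips stand bot.tcp_to_tips ahead of it and the grasp point (between the pads) lies 2 mm behind it (bot.tcp_to_tips is the distance from the TCP to the fingertips, in m); z points along the fingers, y is the line along which they close (so a half turn about z gives the same grasp; the last joint's range is limited). The gripper opens to 85 mm and grips with 20 to 120 N. Pads are 22 mm wide; open, the fingers measure 114 mm over their backs; the gripper's body (76 mm by 85 mm) begins 54 mm behind the grasp point. The pads swing forward as they close: fully open they stand 13 mm farther back than shut.
Start: joints at [-65.546, 4.979, 10.078, 95.1, 0, 90], TCP at [0.228, -0.501, 0.248] pointing down, gripper open.
Joint ranges: [-179.16, 179.16], [-48.56, 103.87], [-65.8, 70.77], [-126.05, 130.52], [-82.76, 87.17], [-180, 180]. Speed limits (degrees/s): [127.2, 127.2, 147.25, 180, 180, 180].

### API

Orientations are given as [roll, pitch, yaw] about the fixed x, y, z axes, in that order (R = Rz(yaw) Ry(pitch) Rx(roll)).
In Python, from workcell import sensors, camera, camera_params, bot gives the robot as it stands.
- The arm moves only by the tool apply_moves, never from a script. Its argument "motion" is a list of rows, each an object with "jaw": the opening, from -1 (shut) to 1 (fully open); "xyz": the shift along the tool's x, y, z in mm, a list of three; "twist": the turn about the tool's z in rad. A call has 1 to 5 rows; each row is the pose to reach, as a shift and turn from the pose commanded when the call began, along the tool's axes at that moment; what a row does not reach only later rows make up. A row lasts 1/8 s, in which the tool goes at most 62.5 mm and 10.7 degrees, less where a joint would pass 70% of its speed; a pose out of reach is approached as far as the arm can. A call with a gripper value outside its range is refused whole. The fingers move at their own pace and stop on an object; "grip_force" is the grip in N (left out, the last holds). Time passes only in rows, so rows that repeat a pose let the fingers close. It gives the time, the measured TCP pose, the force, the opening and the grip force at its end, in the units of the state.
- sensors.get_obs(): the state, without advancing time (a new reading comes with each control period).
- camera(name): name is "scene" or "top" or "wrist"; returns (picture, depth): 420x560x3 uint8, red, green, blue; 420x560 float32, m along the optical axis (not along the pixel's ray), 0 where there is no reading.
- camera_params(name): a dict with "mtx" (3x3 intrinsics, pixels), "rvec" (rotation vector, rad) and "tvec" (3), from world to camera coordinates, as OpenCV has them. Camera axes: x right, y down, z forward; pixel columns grow to the right and rows downward; lengths in m; the calibration is good to about 2 mm. A picture is of the moment at which its call begins: read the wrist's pose just before it. camera_params takes no time and is no camera call; for the wrist camera it gives the pose at the moment of the call.
- bot.job_done(): hands the job in; it is judged then, once.
The state is a dict: "time": time; "q": joint angles; "qd": joint speeds; "joint_efforts": joint torques, N m; "ee_pos": TCP position; "tcp_rot": TCP orientation; "wrist_force": force on the tool from outside, world axes, zero at the start; "torque": the same for the moment, N m; "opening": finger opening in m; "grasp_force": force on a finger pad.
Only numpy, scipy, OpenCV 4.12 (cv2) and the standard library are available. Lean on these libraries where they do the work, as an engineer would, in place of code of your own. Each camera call takes 0.05 s, during which the arm holds its last target. There are 200 camera calls.

### The job

Stand the empty glass jar upright under the spout of the bath-ball dispenser, and only then slide the grip of its gate all the way to the open end stop so that all four balls drop into the jar. Leave the jar standing there with the balls in it and the gate fully open, and leave the neighbouring things where they are.

Things in the scene. Friction and masses are not known exactly. Their poses are not given: they have to be found in the camera images.
- jar: empty clear glass jar, open at the top, straight-sided: 66 mm outer dia, 60 mm inside, 85 mm tall, floor 5 mm thick, 180 g. Origin at centre of underside, z up through the mouth. It starts either left or right of the dispenser, in front
- dispenser: grey plastic dispenser, fixed: base plate x 0 to 130, y +-50, 10 mm high; post x 33 to 67, 24 wide; above it an open trough 32 wide, slopes 20 deg down to its front (-x, robot side), top z 222 at x 70, ends in a drop spout overhanging the shelf. Origin: on the shelf, middle of the base's front edge; y along the gate's slide. A hand fits under the spout only tilted some 45 deg, coming along +x
- spout (a point): centre of the spout's open lower end, 140 mm above the shelf, 63 mm in front (-x) of the dispenser's origin; spout 34 (x) x 34 (y) mm outside (its front wall ends 17 mm before this point), 28 x 28 mm inside, walls 3 mm, top at 192 mm; axes as the dispenser's. The balls fall straight down here; nothing is below it but the bare shelf
- gate (a joint): the gate plate across the trough's front end, slides along the dispenser's +y: 0 shut, 0.040 m at the open end stop; starts at 0 to 0.008 m (shut); moves with about 2 N and stays where it is left
- gate_grip (a point): centre of the top of the gate's upright grip, a block 14 (x) x 16 (y) mm and 34 mm tall (its top 233.5 mm, its bottom 199.5 mm above the shelf), moves with the gate; steel track and stops below it reach up to 198 mm, all else nearby to 193 mm
- ball0_center (a point): centre of an off-white pressed bath-salt ball, 22 mm dia, 11 g; the four lie in a row in the trough behind the gate
- ball1_center (a point): centre of an off-white pressed bath-salt ball, 22 mm dia, 11 g; the four lie in a row in the trough behind the gate
- ball2_center (a point): centre of an off-white pressed bath-salt ball, 22 mm dia, 11 g; the four lie in a row in the trough behind the gate
- ball3_center (a point): centre of an off-white pressed bath-salt ball, 22 mm dia, 11 g; the four lie in a row in the trough behind the gate
- pump: pink soap pump, cylinder 66 mm dia, 167 mm tall, white push head on top with a nozzle to its -x; origin at centre of underside
- shampoo: plain white bottle with grey cap, 56 mm dia, 165 mm tall; origin at centre of underside
- comb: black comb lying flat, 160 mm (along its x) x 30 x 5 mm; origin under its middle
- tweezers: steel tweezers lying on edge, 100 mm (along its x) x about 17 x 8 mm; origin under its middle
- cup: orange plastic cup on its side, 68 mm dia, 90 mm long along its x; origin on the shelf under its middle
- brush: nail brush, 85 (x) x 36 x 28 mm, wooden back up; origin under its middle
Things that resemble listed ones, but are neither listed nor needed, are in the scene too. Leave any yellow look-alike of the jar alone.

How it is judged:
By the outcome, as a careful person would: the job done as asked, in the order asked, and still so for the second after the job is handed in, with the robot touching nothing.
It also fails if it takes over 54 s, if anything falls off the work surface, if the arm or the gripper's body presses on something with over 40 N, if the wrist force passes 120 N, or if a joint passes its speed limit or range.

## Working session

There is one attempt and no reset: what is moved stays moved. The work goes in short steps, Python scripts to look and compute and a tool call to move; the robot and the scene stay as the last step left them, time stands still between calls to the robot, and variables do not carry over. Pictures are saved under pics/ and viewed, at most 10 in all, crops included, and the job is handed in when it is done.

Besides the shell and the picture viewer there is one more tool, called as name([rows], argument=value, ...), one row to a line, values as JSON. apply_moves: Moves the arm, as the interface text tells. Its arguments: {"type":"object","properties":{"motion":{"type":"array","items":{"type":"object","properties":{"jaw":{"type":"number"},"xyz":{"type":"array","items":{"type":"number"}},"twist":{"type":"number"}}}},"grip_force":{"type":"number"}},"required":["motion"]}

```bash
mkdir -p pics; cat > h.py <<'E'
import numpy as np, cv2
from workcell import sensors, camera, camera_params, bot
def cloud(n):
    P=camera_params(n); im,d=camera(n)
    R=cv2.Rodrigues(np.array(P["rvec"],float))[0]; t=np.array(P["tvec"],float).ravel(); K=np.array(P["mtx"])
    v,u=np.mgrid[:420,:560]
    c=np.stack([(u-K[0,2])/K[0,0]*d,(v-K[1,2])/K[1,1]*d,d],-1)
    return im,d,(c-t)@R, (K,R,t)
def ray(cal,u,v,z):
    K,R,t=cal; o=-R.T@t; r=R.T@np.linalg.inv(K)@[u,v,1]
    return o+r*(z-o[2])/r[2]
E
python3 - <<'E'
from h import *
for n in("scene","top"):
    im,d,W,cal=cloud(n); np.savez(n+".npz",im=im,d=d,W=W,K=cal[0],R=cal[1],t=cal[2])
    cv2.imwrite(f"pics/{n}.png",cv2.resize(im[...,::-1],(784,588)))
    print(n,-cal[1].T@cal[2],cal[1][2])
print(sensors.get_obs(),bot.tcp_to_tips)
E
```

```text
scene [1.14320267 0.41734266 0.88246769] [-0.59513164 -0.37942344 -0.70841808]
top [0.36443005 0.0270328  1.1574953 ] [ 0.17933092 -0.00470552 -0.98377756]
{'time': 0.1, 'q': array([-6.55472201e+01,  5.01006983e+00,  1.00403566e+01,  9.50981685e+01,
       -9.82014559e-04,  9.00025065e+01]), 'qd': array([ 0.13159903, -0.03692201,  0.12822913,  0.01757549,  0.00218217,
       -0.03724216]), 'joint_efforts': array([ 7.36964430e-04, -5.21561122e+01,  4.65654802e+01,  1.60639803e-02,
        8.70744475e-05, -1.10137495e-05]), 'ee_pos': array([ 0.22759655, -0.50051885,  0.24764579]), 'tcp_rot': array([-1.79932118e+02,  9.84983410e-04,  2.44502746e+01]), 'wrist_force': array([-0.09328874, -0.13242576, -0.05536068]), 'torque': array([-0.0068733 ,  0.01435654, -0.03293637]), 'grasp_force': 0.0, 'opening': 0.08538116039491152} 0.017
```

View pics/scene.png

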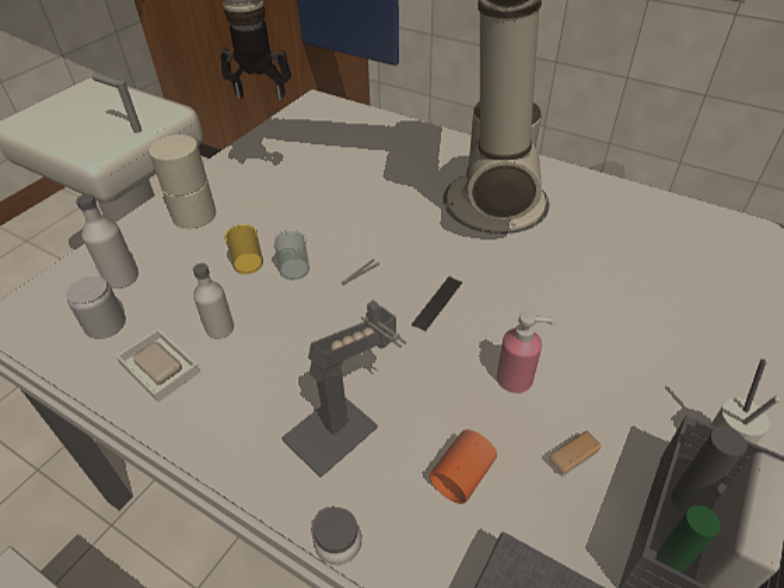

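View pics/top.png

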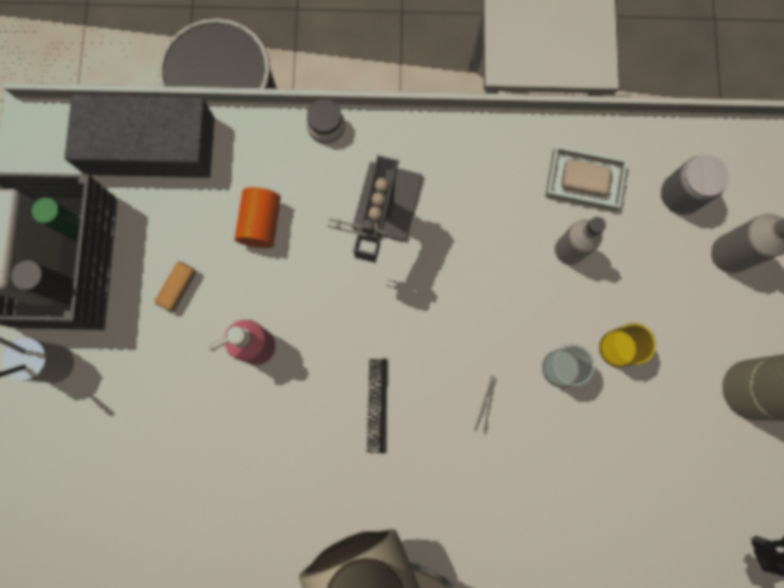

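The scene view shows the clear jar at about (291,255) and a yellow look-alike at (244,248). In the top view they're at (568,367) and (627,346). The clear, straight-sided one fits the description. The dispenser spout is at about (367,247) in the top view. Next I'll measure and confirm in one crop.

```bash
python3 - <<'E'
from h import *
S=np.load("scene.npz");T=np.load("top.npz")
a=cv2.resize(S["im"][145:215,150:220],(400,400),interpolation=2)
b=cv2.resize(S["im"][205:345,195:300],(400,533),interpolation=2)
c=np.zeros((600,800,3),np.uint8);c[:400,:400]=a;c[:533,400:]=b
cv2.imwrite("pics/crop.png",c[...,::-1])
for n,D in(("top",T),("scene",S)):
    W=D["W"];d=D["d"];im=D["im"].astype(int)
    roi=np.zeros(d.shape,bool)
    if n=="top": roi[100:200,225:310]=1
    else: roi[200:345,195:300]=1
    roi&=d>0
    for lo,hi in((.004,.016),(.185,.2),(.204,.245)):
        m=roi&(W[...,2]>lo)&(W[...,2]<hi)
        k=W[m]
        if len(k)<5: print(n,lo,len(k));continue
        r=cv2.minAreaRect((k[:,:2]*1000).astype(np.float32))
        print(n,lo,len(k),np.median(k,0).round(4),k.min(0).round(3),k.max(0).round(3),[np.round(x,1) for x in r])
    # jar
    r2=np.zeros(d.shape,bool)
    if n=="top": r2[235:285,380:430]=1
    else: r2[158:205,190:226]=1
    k=W[r2&(d>0)&(W[...,2]>.01)]; print(n,"jar",len(k),k.min(0) if len(k) else 0,k.max(0) if len(k) else 0, np.median(k,0) if len(k) else 0)
E
```

```text
top 0.004 1260 [0.7385 0.0144 0.0091] [ 0.597 -0.047  0.004] [0.858 0.166 0.016] [array([727.5,  58. ]), array([259.1, 211.5]), np.float64(1.2)]
top 0.185 674 [0.6665 0.0494 0.1921] [0.597 0.019 0.185] [0.747 0.121 0.2  ] [array([676.8,  71.7]), array([ 85.1, 150. ]), np.float64(78.7)]
top 0.204 223 [0.7025 0.0518 0.217 ] [0.624 0.019 0.204] [0.743 0.068 0.236] [array([682. ,  47.5]), array([ 32.5, 117.4]), np.float64(77.2)]
top jar 616 [ 0.41586823 -0.33927239  0.01001512] [ 0.49672719 -0.23685742  0.09003132] [ 0.45028382 -0.27967266  0.05783849]
scene 0.004 2410 [0.7413 0.0384 0.0102] [ 0.363 -0.265  0.004] [0.857 0.202 0.016] [array([617.7, -34.1]), array([459.1, 301.3]), np.float64(30.5)]
scene 0.185 631 [0.6636 0.0571 0.1927] [0.595 0.017 0.185] [0.751 0.122 0.2  ] [array([677.9,  71.8]), array([ 86. , 153.7]), np.float64(79.1)]
scene 0.204 438 [0.7159 0.0482 0.2132] [0.625 0.017 0.204] [0.748 0.069 0.238] [array([686.1,  46.5]), array([ 34.6, 125.4]), np.float64(76.8)]
scene jar 695 [ 0.41559996 -0.3047428   0.01031778] [ 0.48382032 -0.23638149  0.08964131] [ 0.45759504 -0.26315394  0.05919166]
```

View pics/crop.png

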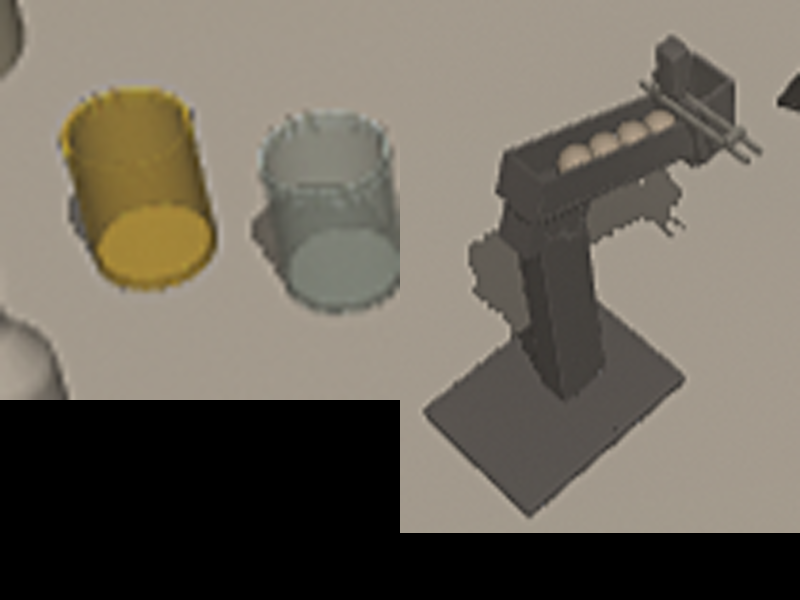

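```bash
python3 - <<'E'
from h import *
S=np.load("scene.npz");T=np.load("top.npz")
yaw=None
for n,D,roi in(("top",T,(100,200,225,310)),("scene",S,(200,345,195,300))):
    W=D["W"];d=D["d"];im=D["im"].astype(int)
    r=np.zeros(d.shape,bool); r[roi[0]:roi[1],roi[2]:roi[3]]=1; r&=d>0
    dark=im.max(2)<110
    k=W[r&dark&(abs(W[...,2]-.01)<.004)&(W[...,0]>.68)&(W[...,1]>-.05)&(W[...,1]<.12)]
    q=cv2.minAreaRect((k[:,:2]*1000).astype(np.float32)); print(n,"base",len(k),q,cv2.boxPoints(q).round(1).tolist())
    k=W[r&(W[...,2]>.2285)&(W[...,2]<.24)&(W[...,0]<.665)]
    q=cv2.minAreaRect((k[:,:2]*1000).astype(np.float32)); print(" grip",len(k),q,np.median(k,0))
    k=W[r&(abs(W[...,2]-.1925)<.002)&(W[...,0]<.648)&(W[...,1]<.085)&(W[...,1]>.035)]
    q=cv2.minAreaRect((k[:,:2]*1000).astype(np.float32)); print(" spout",len(k),q,cv2.boxPoints(q).round(1).tolist())
    # jar: side points, circle fit r=33
    r2=np.zeros(d.shape,bool)
    if n=="top": r2[235:285,383:428]=1
    else: r2[158:205,190:226]=1
    yel=(im[...,0]-im[...,2])>40
    k=W[r2&(d>0)&~yel&(W[...,2]>.075)&(W[...,2]<.092)]
    c,rad=cv2.minEnclosingCircle((k[:,:2]*1000).astype(np.float32)); print(" jar",len(k),c,rad,k[:,2].max())
    for y0 in(1,):
        ky=W[(d>0)&yel&(W[...,2]>.075)&(W[...,2]<.095)&(W[...,1]<-.25)&(W[...,0]<.6)]
        if len(ky): print(" yellow",len(ky),cv2.minEnclosingCircle((ky[:,:2]*1000).astype(np.float32)))
    kp=W[(d>0)&(W[...,2]>.02)&(W[...,0]>.3)&(W[...,0]<.6)&(W[...,1]>-.22)&(W[...,1]<.15)]; print(" obst",len(kp))
E
```

```text
top base 883 ((740.9757690429688, 28.130599975585938), (113.35530090332031, 125.19572448730469), 80.30081176757812) [[669.7000122070312, -17.200000762939453], [793.0999755859375, -38.29999923706055], [812.2000122070312, 73.5], [688.7999877929688, 94.5]]
 grip 50 ((632.3305053710938, 59.379207611083984), (15.918663024902344, 12.218753814697266), 89.07255554199219) [0.63167143 0.05933941 0.23278338]
 spout 92 ((619.5191040039062, 64.72063446044922), (48.11704635620117, 39.18329620361328), 76.59061431884766) [[594.9000244140625, 45.900001525878906], [633.0, 36.79999923706055], [644.2000122070312, 83.5999984741211], [606.0, 92.69999694824219]]
 jar 207 (449.4837341308594, -270.9458923339844) 34.10203552246094 0.09003132081440669
 yellow 214 ((486.1414794921875, -371.24432373046875), 34.2557373046875)
 obst 40
scene base 1580 ((742.9115600585938, 34.049537658691406), (100.8431625366211, 129.4903564453125), 77.7325439453125) [[668.9000244140625, -1.5], [795.5, -29.0], [816.9000244140625, 69.5999984741211], [690.4000244140625, 97.0999984741211]]
 grip 48 ((632.4765014648438, 60.214210510253906), (14.977805137634277, 14.734984397888184), 79.85932159423828) [0.63511047 0.06163271 0.23377672]
 spout 95 ((619.7533569335938, 59.749855041503906), (49.64219284057617, 47.30867004394531), 3.6277005672454834) [[593.5, 81.80000305175781], [596.5, 34.599998474121094], [646.0, 37.70000076293945], [643.0, 84.9000015258789]]
 jar 179 (449.0148620605469, -271.16229248046875) 34.90623092651367 0.08964130980167617
 yellow 271 ((-34.65728759765625, -776.620361328125), 694.8304443359375)
 obst 17
```

The crop confirms the clear straight-sided jar. It's at (0.449,-0.271), and the yellow one is at (0.486,-0.371). Dispenser yaw is about -12.3° and the spout is at about (0.618,0.061). The tool can't tilt in this interface. I'll set the jar down in front of the spout, then push it under with the back of a finger, keeping the hand body clear of the spout.

apply_moves([
  {"jaw": 1,"xyz": [297,-117,20],"twist": -0.929},
  {"jaw": 1,"xyz": [297,-117,20],"twist": -0.929},
  {"jaw": 1,"xyz": [297,-117,20],"twist": -0.929},
  {"jaw": 1,"xyz": [297,-117,20],"twist": -0.929},
  {"jaw": 1,"xyz": [297,-117,20],"twist": -0.929},
], grip_force=25)

```text
time: 0.72
ee_pos: [0.4455, -0.2748, 0.2284]
tcp_rot: [-180.0, -0.0, 78.0]
wrist_force: [1.0, -0.9, 0.3]
opening: 0.0857
grasp_force: 0.0
```

apply_moves([
  {"jaw": 1,"xyz": [0,0,0],"twist": 0},
  {"jaw": 1,"xyz": [0,0,0],"twist": 0},
])

```text
time: 0.98
ee_pos: [0.4444, -0.2763, 0.2285]
tcp_rot: [-180.0, 0.0, 77.7]
wrist_force: [-0.4, -0.2, 0.3]
opening: 0.0856
grasp_force: 0.0
```

```bash
python3 - <<'E'
from h import *
o=sensors.get_obs(); print(o["ee_pos"],o["tcp_rot"])
im,d,W,cal=cloud("wrist"); c=-cal[1].T@cal[2]; print("cam",c,cal[1][2])
im2,d2,W2,_=cloud("scene"); e=o["ee_pos"]
# finger profile along the finger line
y=np.array([.9769,-.2138])
m=(d2>0)&(np.linalg.norm(W2[...,:2]-e[:2],axis=-1)<.11)&(W2[...,2]>.17)&(W2[...,2]<.42)
k=W2[m]; s=(k[:,:2]-e[:2])@y; h=k[:,2]-e[2]; p=(k[:,:2]-e[:2])@[.2138,.9769]
for a in np.arange(-.03,.18,.01):
    q=(h>=a)&(h<a+.01)
    if q.sum()>2: print(round(a,2),q.sum(),s[q].min().round(3),s[q].max().round(3),p[q].min().round(3),p[q].max().round(3))
b=im2[60:220,130:290]
cv2.imwrite("pics/w1.png",np.hstack([cv2.resize(im,(450,338)),cv2.resize(b,(338,338))])[...,::-1])
E
```

```text
[ 0.44441796 -0.27631837  0.22846051] [-1.79954831e+02  2.32940608e-03  7.76790808e+01]
cam [ 0.46013747 -0.19863449  0.35357903] [-0.06738591 -0.30378419 -0.95035483]
-0.01 3 -0.052 -0.044 -0.003 0.008
0.0 41 -0.055 0.054 -0.014 0.012
0.01 49 -0.058 0.055 -0.011 0.012
0.02 52 -0.06 0.056 -0.012 0.012
0.03 48 -0.055 0.059 -0.012 0.012
0.04 87 -0.076 0.074 -0.013 0.013
0.05 138 -0.075 0.073 -0.017 0.017
0.06 164 -0.075 0.074 -0.016 0.02
0.07 141 -0.072 0.073 -0.02 0.02
0.08 180 -0.07 0.07 -0.012 0.021
0.09 211 -0.068 0.069 -0.013 0.02
0.1 81 -0.067 0.065 -0.013 0.014
0.11 79 -0.023 0.038 -0.014 0.036
0.12 112 -0.032 0.038 -0.019 0.038
0.13 121 -0.027 0.037 -0.015 0.039
0.14 118 -0.032 0.037 -0.018 0.038
0.15 176 -0.036 0.035 -0.027 0.037
0.16 72 -0.021 0.032 -0.01 0.032
0.17 106 -0.025 0.039 -0.012 0.041
```

View pics/w1.png

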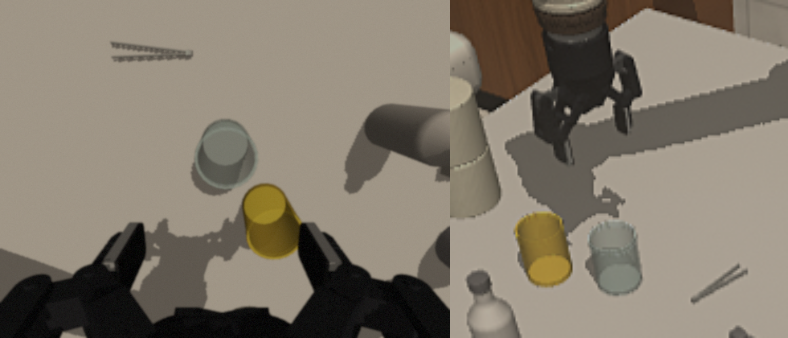

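The jar sits between the two finger shadows in the wrist view (clear jar (225,150), yellow (268,205)). The fingers' elbows bulge to ±75 mm from 40 mm above the TCP, so the push has to keep them above the jar rim. Descending and gripping.

apply_moves([
  {"jaw": 1,"xyz": [6,4,50],"twist": 0},
  {"jaw": 1,"xyz": [6,4,110],"twist": 0},
  {"jaw": 1,"xyz": [6,4,160],"twist": 0},
  {"jaw": 1,"xyz": [6,4,178],"twist": 0},
  {"jaw": 1,"xyz": [6,4,178],"twist": 0},
])

```text
time: 1.7
ee_pos: [0.4491, -0.2721, 0.0508]
tcp_rot: [-179.9, -0.0, 77.6]
wrist_force: [-0.0, -0.2, -0.3]
opening: 0.0855
grasp_force: 0.0
```

apply_moves([
  {"jaw": 0.3,"xyz": [0,0,0],"twist": 0},
  {"jaw": 0.3,"xyz": [0,0,0],"twist": 0},
  {"jaw": 0.3,"xyz": [0,0,0],"twist": 0},
  {"jaw": 0.3,"xyz": [0,0,0],"twist": 0},
  {"jaw": 0.3,"xyz": [0,0,0],"twist": 0},
], grip_force=30)

```text
time: 2.33
ee_pos: [0.4508, -0.2725, 0.0534]
tcp_rot: [179.8, 0.1, 77.7]
wrist_force: [-1.9, -1.9, 7.6]
opening: 0.0661
grasp_force: 33.6
```

apply_moves([
  {"jaw": 0.3,"xyz": [0,0,-40],"twist": 0},
  {"jaw": 0.3,"xyz": [20,0,-50],"twist": 0},
  {"jaw": 0.3,"xyz": [70,-2,-50],"twist": 0},
  {"jaw": 0.3,"xyz": [125,-4,-50],"twist": 0},
  {"jaw": 0.3,"xyz": [180,-5,-50],"twist": 0},
])

```text
time: 2.95
ee_pos: [0.4834, -0.0922, 0.101]
tcp_rot: [179.9, -0.0, 77.7]
wrist_force: [0.4, -0.0, -1.6]
opening: 0.0657
grasp_force: 35.0
```

apply_moves([
  {"jaw": 0.3,"xyz": [55,-1,0],"twist": 0},
  {"jaw": 0.3,"xyz": [110,-2,0],"twist": 0},
  {"jaw": 0.3,"xyz": [155,-3,0],"twist": 0},
  {"jaw": 0.3,"xyz": [181,-3,0],"twist": 0},
  {"jaw": 0.3,"xyz": [181,-3,0],"twist": 0},
])

```text
time: 3.58
ee_pos: [0.5187, 0.0853, 0.1006]
tcp_rot: [-180.0, -0.0, 77.9]
wrist_force: [0.0, -0.1, -1.3]
opening: 0.0661
grasp_force: 34.9
```

```bash
python3 - <<'E'
from h import *
o=sensors.get_obs(); print(o["ee_pos"],o["tcp_rot"],o["opening"],o["grasp_force"])
im2,d2,W2,cal=cloud("scene"); im3,d3,W3,_=cloud("top"); e=o["ee_pos"]
m=(d2>0)&(np.linalg.norm(W2[...,:2]-e[:2],axis=-1)<.09)&(W2[...,2]<.2)&(W2[...,2]>.02)
k=W2[m]; s=(k[:,:2]-e[:2])@[.9769,-.2138]; h=k[:,2]-e[2]
for a in np.arange(-.07,.07,.004):
    q=(h>=a)&(h<a+.004)
    if q.sum()>2: print(round(a,3),q.sum(),s[q].min().round(3),s[q].max().round(3))
cv2.imwrite("pics/w2.png",np.hstack([cv2.resize(im2[130:340,180:390],(400,400)),cv2.resize(im3[120:270,200:350],(400,400))])[...,::-1])
E
```

```text
[0.51871988 0.08529143 0.10063535] [-1.79996523e+02 -1.78613861e-02  7.78673578e+01] 0.06613299709927509 34.94583059102297
-0.054 6 0.007 0.031
-0.05 29 -0.009 0.031
-0.046 23 -0.016 0.033
-0.042 27 -0.013 0.032
-0.038 27 -0.007 0.032
-0.034 28 -0.028 0.032
-0.03 34 -0.03 0.032
-0.026 37 -0.03 0.031
-0.022 39 -0.033 0.031
-0.018 39 -0.032 0.032
-0.014 33 -0.033 0.031
-0.01 29 -0.032 0.039
-0.006 34 -0.032 0.043
-0.002 48 -0.032 0.045
0.002 48 -0.032 0.045
0.006 49 -0.047 0.046
0.01 39 -0.047 0.046
0.014 43 -0.032 0.047
0.018 41 -0.033 0.046
0.022 39 -0.041 0.046
0.026 42 -0.041 0.042
0.03 59 -0.054 0.047
0.034 31 -0.061 0.057
0.038 23 -0.066 0.063
0.042 40 -0.067 0.064
0.046 42 -0.064 0.064
0.05 22 -0.066 0.084
0.054 43 -0.066 0.085
0.058 50 -0.067 0.088
0.062 42 -0.068 0.088
0.066 44 -0.066 0.089
```

View pics/w2.png

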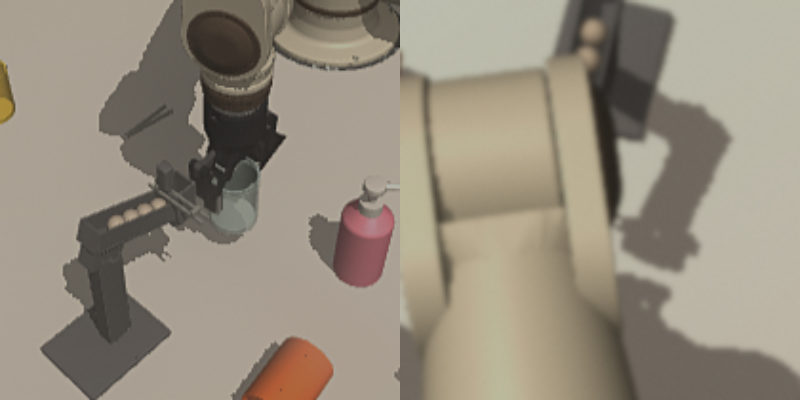

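The clear jar is held upright in front of the spout (scene crop: jar (235,205), spout (185,205)), with the balls still behind the gate. Setting it down.

apply_moves([
  {"jaw": 0.3,"xyz": [-2,0,25],"twist": 0},
  {"jaw": 0.3,"xyz": [-2,0,40],"twist": 0},
  {"jaw": 0.3,"xyz": [-2,0,47],"twist": 0},
  {"jaw": 0.3,"xyz": [-2,0,47],"twist": 0},
  {"jaw": 0.3,"xyz": [-2,0,47],"twist": 0},
])

```text
time: 4.3
ee_pos: [0.5187, 0.0808, 0.0541]
tcp_rot: [180.0, -0.0, 77.7]
wrist_force: [0.9, -0.5, -1.9]
opening: 0.066
grasp_force: 34.7
```

apply_moves([
  {"jaw": 1,"xyz": [0,0,0],"twist": 0},
  {"jaw": 1,"xyz": [0,0,0],"twist": 0},
  {"jaw": 1,"xyz": [0,0,0],"twist": 0},
  {"jaw": 1,"xyz": [0,0,0],"twist": 0},
  {"jaw": 1,"xyz": [0,0,0],"twist": 0},
])

```text
time: 4.92
ee_pos: [0.5185, 0.081, 0.0537]
tcp_rot: [-180.0, -0.0, 77.7]
wrist_force: [-0.4, -0.1, 0.5]
opening: 0.0852
grasp_force: 0.0
```

apply_moves([
  {"jaw": 1,"xyz": [0,0,-40],"twist": 0},
  {"jaw": 1,"xyz": [0,0,-62],"twist": 0},
  {"jaw": 1,"xyz": [0,-50,-62],"twist": 0},
  {"jaw": 1,"xyz": [0,-100,-62],"twist": 0},
  {"jaw": 1,"xyz": [0,-100,-62],"twist": 0},
])

```text
time: 5.55
ee_pos: [0.4186, 0.1027, 0.116]
tcp_rot: [180.0, -0.0, 77.8]
wrist_force: [0.3, 0.1, 0.1]
opening: 0.0854
grasp_force: 0.0
```

```bash
cat > m.py <<'E'
from h import *
def spoutframe(p,sp=(.618,.0613)):
    q=np.asarray(p)[...,:2]-sp; return np.stack([q@[.9769,-.2138],q@[.2138,.9769]],-1)
def look(n,name):
    im,d,W,cal=cloud(n); s=spoutframe(W)*1000; z=W[...,2]*1000
    rg=(d>0)&(s[...,0]>-175)&(s[...,0]<60)&(abs(s[...,1])<55)
    im_=im.astype(int)
    k=s[rg&(z>20)&(z<88)&(s[...,0]<20)]
    if len(k)>5: print(n,"jar",len(k),cv2.minEnclosingCircle(k.astype(np.float32)),k.min(0),k.max(0))
    for zz in ((140,186),(186,195)):
        k=s[rg&(z>zz[0])&(z<zz[1])&(s[...,0]>-35)&(s[...,0]<12)&(abs(s[...,1])<28)]
        if len(k)>5: print(" spout",zz,len(k),np.percentile(k,[1,50,99],axis=0).round(1).tolist())
    k=s[rg&(z>210)&(s[...,0]<28)&(s[...,0]>-20)]
    if len(k): print(" grip",len(k),k.min(0).round(1),k.max(0).round(1),np.median(k,0).round(1))
    return im
if __name__=="__main__":
    o=sensors.get_obs(); print(o["time"],o["ee_pos"],spoutframe(o["ee_pos"])*1000,o["tcp_rot"])
    for n in("scene","top"): look(n,n)
    w=look("wrist","w"); cv2.imwrite("pics/w%d.png"%(o["time"]*100),w[...,::-1])
E
python3 m.py; ls pics
```

```text
5.55 [0.41863042 0.10267352 0.11603071] [-203.60979973   -2.20742871] [ 1.79991344e+02 -1.49003775e-02  7.77595834e+01]
scene jar 822 ((-102.00957489013672, -0.5919994711875916), 34.61128234863281) [-135.23432692  -34.7603225 ] [-68.28123929  32.49199545]
 spout (140, 186) 129 [[-17.3, -14.7], [-11.0, 16.5], [11.8, 19.2]]
 spout (186, 195) 82 [[-18.6, -20.2], [-12.4, 13.0], [11.3, 25.4]]
 grip 99 [ 7.9 -6.7] [22.4 10.1] [18.4  5.7]
top jar 123 ((-94.25837707519531, -9.712898254394531), 30.90128517150879) [-117.88301404  -34.07412656] [-68.22626479  10.20593358]
 spout (140, 186) 116 [[-18.7, -16.1], [-17.6, 0.0], [9.0, 17.5]]
 spout (186, 195) 110 [[-18.5, -20.5], [-1.7, 3.1], [11.8, 26.5]]
 grip 74 [ 7.1 -6.2] [21.7  9.5] [11.9  0.9]
wrist jar 14914 ((-102.75568389892578, -1.7326529026031494), 34.19077682495117) [-136.73411484  -35.54397239] [-69.19288131  31.78922192]
crop.png
scene.png
top.png
w1.png
w2.png
w555.png
```

Both views agree to about 1 mm: jar upright at (-102,-1) mm from the spout centre, spout front wall at -18. I'll lower the open hand behind the jar and push with the finger back.

apply_moves([
  {"jaw": 1,"xyz": [1,0,40],"twist": 0},
  {"jaw": 1,"xyz": [1,0,62],"twist": 0},
  {"jaw": 1,"xyz": [1,4,62],"twist": 0},
  {"jaw": 1,"xyz": [1,9,62],"twist": 0},
  {"jaw": 1,"xyz": [1,15,62],"twist": 0},
])

```text
time: 6.32
ee_pos: [0.4368, 0.1001, 0.0549]
tcp_rot: [179.9, -0.0, 77.7]
wrist_force: [-1.6, 0.6, 1.7]
opening: 0.0856
grasp_force: 0.9
```

apply_moves([
  {"jaw": 1,"xyz": [0,5,0],"twist": 0},
  {"jaw": 1,"xyz": [0,10,0],"twist": 0},
  {"jaw": 1,"xyz": [0,15,0],"twist": 0},
  {"jaw": 1,"xyz": [0,20,0],"twist": 0},
  {"jaw": 1,"xyz": [0,25,0],"twist": 0},
])

```text
time: 6.95
ee_pos: [0.4604, 0.0947, 0.0538]
tcp_rot: [180.0, -0.0, 77.7]
wrist_force: [-2.1, 0.4, 1.2]
opening: 0.0853
grasp_force: 1.3
```

```bash
python3 m.py
```

```text
6.95 [0.46038647 0.09471692 0.0537953 ] [-161.11719915   -1.05278515] [ 1.79997774e+02 -3.42593304e-03  7.76840129e+01]
scene jar 767 ((-79.31328582763672, 0.7724701762199402), 41.344730377197266) [-119.87286444  -36.76069027] [-37.99148216  30.29516851]
 spout (140, 186) 128 [[-18.2, -13.9], [-11.9, 16.5], [11.7, 18.4]]
 spout (186, 195) 85 [[-18.7, -20.8], [-12.7, 13.6], [11.2, 26.0]]
 grip 97 [ 6.9 -5.5] [22.7 10.5] [19.1  5.2]
top jar 9 ((-59.400794982910156, -32.7866096496582), 8.524724960327148) [-67.35637412 -35.84894915] [-51.44520794 -29.72426913]
 spout (140, 186) 115 [[-18.7, -16.1], [-17.3, 1.1], [9.2, 17.5]]
 spout (186, 195) 110 [[-18.3, -20.2], [-2.7, 3.2], [11.0, 26.3]]
 grip 74 [ 6.9 -6.1] [20.7  9.5] [11.4  0.6]
wrist jar 21907 ((-81.71258544921875, -2.9579434394836426), 40.5025749206543) [-120.44525032  -34.54887017] [-41.63398567  30.12715418]
```

apply_moves([
  {"jaw": 1,"xyz": [0,6,0],"twist": 0},
  {"jaw": 1,"xyz": [0,12,0],"twist": 0},
  {"jaw": 1,"xyz": [0,18,0],"twist": 0},
  {"jaw": 1,"xyz": [0,24,0],"twist": 0},
  {"jaw": 1,"xyz": [0,30,0],"twist": 0},
])

```text
time: 7.72
ee_pos: [0.4898, 0.0883, 0.0537]
tcp_rot: [-180.0, -0.0, 77.7]
wrist_force: [-2.1, 0.7, 1.4]
opening: 0.0854
grasp_force: 0.8
```

apply_moves([
  {"jaw": 1,"xyz": [0,6,0],"twist": 0},
  {"jaw": 1,"xyz": [0,12,0],"twist": 0},
  {"jaw": 1,"xyz": [0,18,0],"twist": 0},
  {"jaw": 1,"xyz": [0,24,0],"twist": 0},
  {"jaw": 1,"xyz": [0,27,0],"twist": 0},
])

```text
time: 8.35
ee_pos: [0.5161, 0.0825, 0.0537]
tcp_rot: [-180.0, 0.0, 77.7]
wrist_force: [-1.7, 0.7, 0.6]
opening: 0.0855
grasp_force: 0.8
```

```bash
python3 m.py
```

```text
8.35 [0.51609123 0.08247872 0.0536898 ] [-104.08268972   -1.09860523] [-1.79995820e+02  3.15141708e-03  7.76717137e+01]
scene jar 837 ((-69.26437377929688, -3.3572521209716797), 86.76802062988281) [-155.34558097  -40.78535505] [16.81683246 26.20629674]
 spout (140, 186) 124 [[-18.3, -14.7], [-11.3, 16.4], [11.3, 18.9]]
 spout (186, 195) 88 [[-18.7, -20.6], [-12.0, 10.9], [11.7, 25.8]]
 grip 99 [ 8.1 -6.7] [22.4 11. ] [18.4  5.6]
wrist jar 23424 ((-74.54489135742188, -5.752727031707764), 88.46627807617188) [-162.42562684  -38.47520033] [13.88084115 25.12542682]
```

The jar slid under but drifted to about (-16,-7) mm. I'll back off and push on its -y side with the finger's edge to centre it.

apply_moves([
  {"jaw": 1,"xyz": [0,-12,0],"twist": 0},
  {"jaw": 1,"xyz": [-28,-12,0],"twist": 0},
  {"jaw": 1,"xyz": [-28,-12,0],"twist": 0},
  {"jaw": 1,"xyz": [-28,-4,0],"twist": 0},
  {"jaw": 1,"xyz": [-28,1,0],"twist": 0},
])

```text
time: 9.12
ee_pos: [0.5114, 0.0554, 0.0539]
tcp_rot: [180.0, -0.0, 77.7]
wrist_force: [-1.3, -0.5, 0.7]
opening: 0.0854
grasp_force: 0.7
```

apply_moves([
  {"jaw": 1,"xyz": [0,3,0],"twist": 0},
  {"jaw": 1,"xyz": [0,6,0],"twist": 0},
  {"jaw": 1,"xyz": [0,9,0],"twist": 0},
  {"jaw": 1,"xyz": [0,9,0],"twist": 0},
])

```text
time: 9.62
ee_pos: [0.5197, 0.0531, 0.0536]
tcp_rot: [-180.0, -0.0, 77.7]
wrist_force: [-0.8, -0.1, -0.7]
opening: 0.0856
grasp_force: 0.3
```

```bash
python3 - <<'E'
from m import *
o=sensors.get_obs(); print(o["time"],spoutframe(o["ee_pos"])*1000)
for n in("scene","wrist"):
    im,d,W,cal=cloud(n); s=spoutframe(W)*1000; z=W[...,2]*1000
    k=s[(d>0)&(z>15)&(z<46)&(s[...,0]>-60)&(s[...,0]<45)&(abs(s[...,1])<55)].astype(np.float32)
    print(n,len(k),cv2.minEnclosingCircle(k),k.min(0),k.max(0))
E
```

```text
9.625 [-94.23276727 -29.04596763]
scene 311 ((-11.069575309753418, -6.212924957275391), 33.93457794189453) [-43.074158 -38.107834] [22.789803 27.556026]
wrist 8528 ((-12.935575485229492, -6.637418746948242), 32.85503005981445) [-45.306213 -37.887817] [19.586618 25.851097]
```

apply_moves([
  {"jaw": 1,"xyz": [0,-9,0],"twist": 0},
  {"jaw": 1,"xyz": [-10,-9,0],"twist": 0},
  {"jaw": 1,"xyz": [-10,-4,0],"twist": 0},
  {"jaw": 1,"xyz": [-10,1,0],"twist": 0},
  {"jaw": 1,"xyz": [-10,4,0],"twist": 0},
])

```text
time: 10.35
ee_pos: [0.5219, 0.0424, 0.0537]
tcp_rot: [180.0, -0.0, 77.7]
wrist_force: [-0.3, 0.0, -0.2]
opening: 0.0855
grasp_force: 0.0
```

apply_moves([
  {"jaw": 1,"xyz": [0,3,0],"twist": 0},
  {"jaw": 1,"xyz": [0,6,0],"twist": 0},
  {"jaw": 1,"xyz": [0,8,0],"twist": 0},
  {"jaw": 1,"xyz": [0,8,0],"twist": 0},
])

```text
time: 10.85
ee_pos: [0.5292, 0.0407, 0.0537]
tcp_rot: [-180.0, 0.0, 77.7]
wrist_force: [-1.5, -1.3, 0.2]
opening: 0.0854
grasp_force: 0.7
```

```bash
cat > j.py <<'E'
from m import *
o=sensors.get_obs(); print(o["time"],spoutframe(o["ee_pos"])*1000)
for n in("scene","wrist"):
    im,d,W,cal=cloud(n); s=spoutframe(W)*1000; z=W[...,2]*1000
    k=s[(d>0)&(z>15)&(z<46)&(s[...,0]>-60)&(s[...,0]<45)&(abs(s[...,1])<55)].astype(np.float32)
    if len(k)>5: print(n,len(k),cv2.minEnclosingCircle(k),k.min(0),k.max(0))
E
python3 j.py
```

```text
10.85 [-82.31028139 -39.07684181]
scene 322 ((-7.599411964416504, -5.821029186248779), 34.2254638671875) [-39.84939  -37.744858] [24.977768 27.498661]
wrist 8694 ((-9.478107452392578, -6.205385208129883), 32.71807098388672) [-42.09109  -37.184902] [22.310896 26.37485 ]
```

apply_moves([
  {"jaw": 1,"xyz": [0,-10,0],"twist": 0},
  {"jaw": 1,"xyz": [-20,-10,0],"twist": 0},
  {"jaw": 1,"xyz": [-20,-10,0],"twist": 0},
  {"jaw": 1,"xyz": [-20,12,0],"twist": 0},
  {"jaw": 1,"xyz": [-20,12,0],"twist": 0},
])

```text
time: 11.58
ee_pos: [0.5373, 0.0183, 0.0538]
tcp_rot: [180.0, -0.0, 77.6]
wrist_force: [-0.2, -0.4, -0.2]
opening: 0.0852
grasp_force: 0.0
```

apply_moves([
  {"jaw": 1,"xyz": [6,0,0],"twist": 0},
  {"jaw": 1,"xyz": [9,0,0],"twist": 0},
  {"jaw": 1,"xyz": [12,0,0],"twist": 0},
  {"jaw": 1,"xyz": [14,0,0],"twist": 0},
  {"jaw": 1,"xyz": [14,0,0],"twist": 0},
])

```text
time: 12.2
ee_pos: [0.5395, 0.0325, 0.0537]
tcp_rot: [-180.0, 0.0, 77.7]
wrist_force: [1.1, -0.3, 1.0]
opening: 0.0853
grasp_force: 0.2
```

```bash
python3 j.py
```

```text
12.2 [-70.56075834 -44.92229639]
scene 312 ((-7.566877365112305, -4.020226001739502), 33.822288513183594) [-39.84984 -35.57159] [25.713934 29.159845]
wrist 8227 ((-9.475321769714355, -4.3483452796936035), 32.402244567871094) [-41.54143  -35.493572] [22.501875 28.05232 ]
```

apply_moves([
  {"jaw": 1,"xyz": [2,0,0],"twist": 0},
  {"jaw": 1,"xyz": [4,0,0],"twist": 0},
  {"jaw": 1,"xyz": [4,0,0],"twist": 0},
  {"jaw": 1,"xyz": [-2,0,0],"twist": 0},
  {"jaw": 1,"xyz": [-12,0,0],"twist": 0},
])

```text
time: 12.92
ee_pos: [0.5369, 0.0203, 0.0537]
tcp_rot: [-180.0, -0.0, 77.7]
wrist_force: [-1.1, 0.3, -0.8]
opening: 0.0853
grasp_force: 0.0
```

apply_moves([
  {"jaw": 1,"xyz": [-8,-30,0],"twist": 0},
  {"jaw": 1,"xyz": [10,-40,0],"twist": 0},
  {"jaw": 1,"xyz": [53,-40,0],"twist": 0},
  {"jaw": 1,"xyz": [53,-40,0],"twist": 0},
])

```text
time: 13.42
ee_pos: [0.5095, 0.0822, 0.0539]
tcp_rot: [180.0, -0.0, 77.8]
wrist_force: [-0.5, 0.2, -0.2]
opening: 0.0855
grasp_force: 0.0
```

```bash
python3 j.py
```

```text
13.425 [-110.44808007   -2.76030698]
scene 322 ((-6.75668478012085, -0.44423896074295044), 33.86160659790039) [-38.655937 -32.265297] [26.82116  33.365078]
wrist 6803 ((-8.621435165405273, -0.6112751364707947), 32.83377456665039) [-41.25226 -32.13333] [23.115442 32.01477 ]
```

apply_moves([
  {"jaw": 1,"xyz": [2,8,0],"twist": 0},
  {"jaw": 1,"xyz": [2,13,0],"twist": 0},
  {"jaw": 1,"xyz": [2,16,0],"twist": 0},
  {"jaw": 1,"xyz": [2,18,0],"twist": 0},
  {"jaw": 1,"xyz": [2,18,0],"twist": 0},
])

```text
time: 14.15
ee_pos: [0.5273, 0.079, 0.0536]
tcp_rot: [-180.0, 0.0, 77.7]
wrist_force: [-0.5, -0.5, -1.3]
opening: 0.0854
grasp_force: 0.2
```

apply_moves([
  {"jaw": 1,"xyz": [0,-20,0],"twist": 0},
  {"jaw": 1,"xyz": [0,-60,0],"twist": 0},
  {"jaw": 1,"xyz": [0,-90,-40],"twist": 0},
  {"jaw": 0,"xyz": [0,-90,-100],"twist": 0},
  {"jaw": -1,"xyz": [0,-90,-100],"twist": 0},
])

```text
time: 14.78
ee_pos: [0.441, 0.0988, 0.1585]
tcp_rot: [179.6, -0.2, 77.7]
wrist_force: [-0.2, -0.6, -0.5]
opening: 0.0516
grasp_force: 0.0
```

```bash
python3 j.py; python3 m.py; ls pics
```

```text
14.775 [-180.89213504   -1.20757574]
scene 321 ((-5.827259540557861, 1.1331580877304077), 34.236507415771484) [-36.8105   -31.529173] [27.694893 33.65457 ]
wrist 3498 ((-7.422099590301514, -0.9651018977165222), 32.93907928466797) [-39.83512 -31.45967] [25.161495 31.781504]
14.875 [0.43966068 0.09835094 0.15418539] [-182.14117096   -1.93388148] [ 1.79915976e+02 -3.22305062e-02  7.76900754e+01]
scene jar 645 ((-5.031765937805176, -0.2344927191734314), 34.641117095947266) [-39.31865335 -33.99449641] [19.97627627 33.26354752]
 spout (140, 186) 126 [[-17.7, -14.2], [-12.9, 16.5], [11.5, 18.6]]
 spout (186, 195) 88 [[-18.7, -20.4], [-10.8, 12.8], [11.8, 26.7]]
 grip 96 [ 7.8 -5.2] [22.5 10.8] [18.2  5.4]
top jar 183 ((-5.420956611633301, -0.1914825439453125), 33.92934799194336) [-39.21165183 -33.26521795] [19.97360632 33.06364092]
 spout (140, 186) 117 [[-18.4, -16.2], [-17.4, 1.2], [8.7, 17.5]]
 spout (186, 195) 104 [[-18.7, -20.4], [-3.3, 3.2], [11.1, 25.4]]
 grip 74 [ 6.7 -6.2] [21.9  9.3] [11.6  0.8]
wrist jar 8133 ((-8.155481338500977, -1.4075448513031006), 33.61435317993164) [-40.70635062 -34.78146845] [19.98615673 32.02668365]
crop.png
scene.png
top.png
w1.png
w1487.png
w2.png
w555.png
w695.png
w835.png
```

The jar is centred at about (-5.5,-0.5) mm and standing upright, and the balls' drop zone is well inside its mouth. Next I'll move the shut fingers to the -y side of the grip, which is at (14.7,1.9).

apply_moves([
  {"jaw": -1,"xyz": [0,0,-60],"twist": 0},
  {"jaw": -1,"xyz": [0,0,-120],"twist": 0},
  {"jaw": -1,"xyz": [-38,40,-126],"twist": 0},
  {"jaw": -1,"xyz": [-38,100,-126],"twist": 0},
  {"jaw": -1,"xyz": [-38,150,-126],"twist": 0},
])

```text
time: 15.65
ee_pos: [0.5794, 0.0281, 0.2785]
tcp_rot: [-179.9, 0.0, 77.6]
wrist_force: [0.2, 0.6, 0.0]
opening: -0.0002
grasp_force: 0.0
```

apply_moves([
  {"jaw": -1,"xyz": [0,47,0],"twist": 0},
  {"jaw": -1,"xyz": [0,47,0],"twist": 0},
  {"jaw": -1,"xyz": [0,47,30],"twist": 0},
  {"jaw": -1,"xyz": [0,47,53],"twist": 0},
  {"jaw": -1,"xyz": [0,47,53],"twist": 0},
])

```text
time: 16.27
ee_pos: [0.6223, 0.0192, 0.2246]
tcp_rot: [-179.8, 0.1, 77.7]
wrist_force: [-0.4, 0.3, 0.1]
opening: 0.0001
grasp_force: 0.0
```

```bash
python3 - <<'E'
from m import *
o=sensors.get_obs(); print(spoutframe(o["ee_pos"])*1000,o["ee_pos"],o["opening"],o["wrist_force"])
im,d,W,_=cloud("scene"); s=spoutframe(W)*1000; z=W[...,2]*1000
m=(d>0)&(s[...,0]>-15)&(s[...,0]<45)&(s[...,1]<-14)&(s[...,1]>-75)
for a in range(190,300,8):
    k=s[m&(z>a)&(z<a+8)]
    if len(k)>2: print(a,len(k),k.min(0).round(),k.max(0).round())
cv2.imwrite("pics/g1.png",cv2.resize(im[170:310,190:330],(500,500))[...,::-1])
E
```

```text
[ 13.15795421 -40.22031693] [0.62225471 0.01919746 0.22458301] 5.716735355445953e-05 [-0.41782432  0.28144078  0.11087419]
190 14 [  7. -21.] [ 43. -14.]
206 3 [  9. -35.] [ 19. -30.]
214 31 [  2. -48.] [ 25. -28.]
222 30 [  0. -47.] [ 26. -29.]
230 31 [ -0. -43.] [ 27. -28.]
238 27 [ -1. -38.] [ 26. -28.]
246 24 [  0. -34.] [ 26. -27.]
254 68 [-13. -51.] [ 44. -26.]
262 74 [-15. -52.] [ 44. -26.]
270 40 [ -2. -54.] [ 44. -23.]
278 39 [ -3. -35.] [ 33. -22.]
286 52 [ -3. -34.] [ 39. -23.]
294 51 [ -5. -34.] [ 43. -22.]
```

View pics/g1.png

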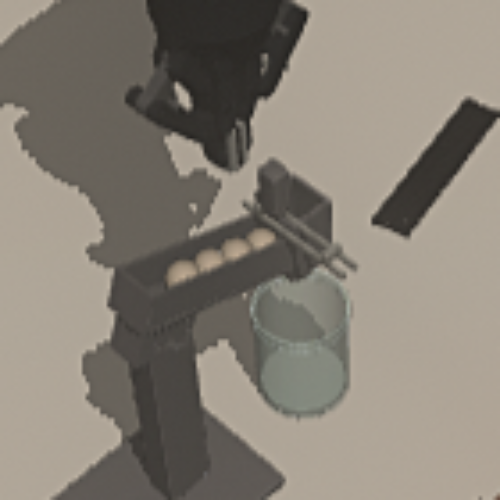

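The jar stands under the spout and the shut fingers (237,160) are beside the grip (272,180), with all the balls still in the trough. Pushing the gate.

apply_moves([
  {"jaw": -1,"xyz": [12,1,0],"twist": 0},
  {"jaw": -1,"xyz": [18,1,0],"twist": 0},
  {"jaw": -1,"xyz": [25,1,0],"twist": 0},
  {"jaw": -1,"xyz": [32,1,0],"twist": 0},
  {"jaw": -1,"xyz": [40,1,0],"twist": 0},
])

```text
time: 16.95
ee_pos: [0.6334, 0.0582, 0.2269]
tcp_rot: [180.0, 0.0, 77.7]
wrist_force: [1.3, -1.4, 1.9]
opening: 0.0002
grasp_force: 1.1
```

apply_moves([
  {"jaw": -1,"xyz": [6,0,0],"twist": 0},
  {"jaw": -1,"xyz": [12,0,0],"twist": 0},
  {"jaw": -1,"xyz": [17,0,0],"twist": 0},
  {"jaw": -1,"xyz": [19,0,0],"twist": 0},
  {"jaw": -1,"xyz": [19,0,0],"twist": 0},
])

```text
time: 17.58
ee_pos: [0.6371, 0.0769, 0.2266]
tcp_rot: [-180.0, -0.0, 77.7]
wrist_force: [0.1, -0.2, 0.3]
opening: -0.0003
grasp_force: 0.0
```

```bash
cat > g.py <<'E'
from m import *
import sys
o=sensors.get_obs(); print(o["time"],spoutframe(o["ee_pos"])*1000,o["wrist_force"].round(1))
for n in("scene","top"):
    im,d,W,_=cloud(n); s=spoutframe(W)*1000; z=W[...,2]*1000
    k=s[(d>0)&(z>206)&(z<232)&(s[...,0]>0)&(s[...,0]<30)&(s[...,1]>24)&(s[...,1]<65)]
    if len(k): print(n,len(k),k.min(0).round(1),k.max(0).round(1))
    if n=="scene": cv2.imwrite(sys.argv[1],cv2.resize(im[170:310,190:330],(500,500))[...,::-1])
E
python3 g.py pics/g2.png
```

```text
17.575 [15.37399322 19.30280951] [ 0.1 -0.2  0.3]
scene 98 [ 1.9 24.3] [28.5 47.3]
```

View pics/g2.png

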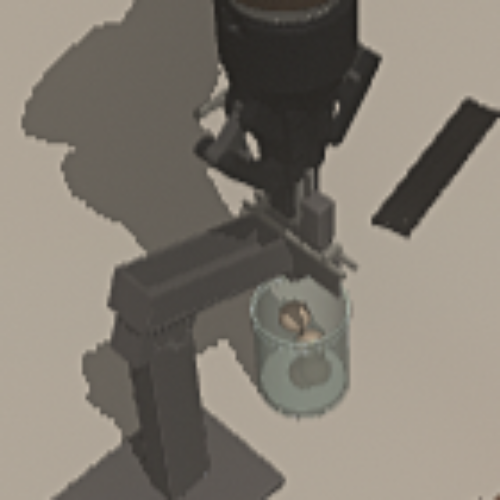

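The trough is empty and the balls are dropping into the jar at (300,320). The grip's far face is at about 47 mm. I'll press gently until the stop answers.

apply_moves([
  {"jaw": -1,"xyz": [1,0,0],"twist": 0},
  {"jaw": -1,"xyz": [2,0,0],"twist": 0},
  {"jaw": -1,"xyz": [2,0,0],"twist": 0},
])

```text
time: 18.05
ee_pos: [0.6376, 0.0784, 0.2266]
tcp_rot: [-180.0, 0.0, 77.7]
wrist_force: [-0.7, -1.3, -0.9]
opening: -0.0002
grasp_force: 0.9
```

apply_moves([
  {"jaw": -1,"xyz": [1,0,0],"twist": 0},
  {"jaw": -1,"xyz": [2,0,0],"twist": 0},
  {"jaw": -1,"xyz": [2,0,0],"twist": 0},
])

```text
time: 18.42
ee_pos: [0.6378, 0.0795, 0.2266]
tcp_rot: [-180.0, 0.1, 77.6]
wrist_force: [-3.0, -7.0, -0.8]
opening: -0.0001
grasp_force: 3.6
```

apply_moves([
  {"jaw": -1,"xyz": [1,0,0],"twist": 0},
  {"jaw": -1,"xyz": [1,0,0],"twist": 0},
])

```text
time: 18.68
ee_pos: [0.6379, 0.0796, 0.2266]
tcp_rot: [-180.0, 0.2, 77.6]
wrist_force: [-4.5, -11.6, -0.1]
opening: 0.0
grasp_force: 5.8
```

apply_moves([
  {"jaw": -1,"xyz": [-20,0,0],"twist": 0},
  {"jaw": -1,"xyz": [-25,0,-40],"twist": 0},
  {"jaw": -1,"xyz": [-25,-40,-90],"twist": 0},
  {"jaw": -1,"xyz": [-25,-100,-90],"twist": 0},
  {"jaw": -1,"xyz": [-25,-150,-90],"twist": 0},
])

```text
time: 19.3
ee_pos: [0.485, 0.0889, 0.3177]
tcp_rot: [179.9, -0.1, 77.7]
wrist_force: [-0.2, 0.3, 1.0]
opening: -0.0
grasp_force: 0.0
```

apply_moves([
  {"jaw": -1,"xyz": [-60,-40,0],"twist": 0},
  {"jaw": -1,"xyz": [-120,-60,0],"twist": 0},
  {"jaw": -1,"xyz": [-150,-60,0],"twist": 0},
  {"jaw": -1,"xyz": [-150,-60,0],"twist": 0},
])

```text
time: 19.8
ee_pos: [0.3949, -0.0466, 0.3175]
tcp_rot: [179.9, -0.0, 77.5]
wrist_force: [0.1, 0.3, 0.1]
opening: -0.0002
grasp_force: 0.0
```

```bash
python3 g.py pics/g3.png; python3 j.py
```

```text
19.8 [-194.8799307 -153.1454865] [0.1 0.3 0.1]
scene 75 [ 9.6 33.1] [22.4 49. ]
top 47 [ 7.6 32.6] [22.  48.5]
19.9 [-194.32120165 -151.34769289]
scene 325 ((-3.9310216903686523, -0.7674340009689331), 34.59219741821289) [-37.361904 -31.279154] [28.644936 32.665146]
wrist 1927 ((-7.4059295654296875, -2.031966209411621), 32.710628509521484) [-39.56337 -34.26569] [24.563896 28.583223]
```

View pics/g3.png

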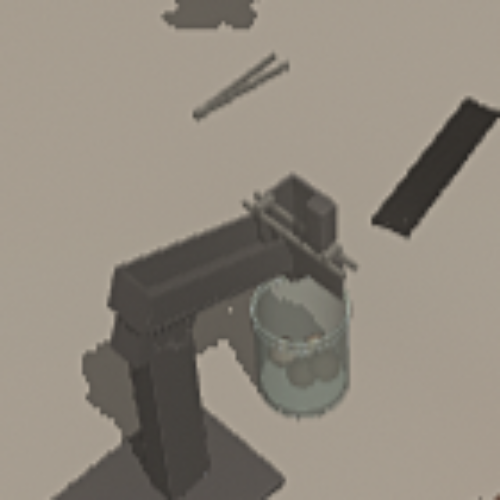

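The grip is at 40.8 mm, against the stop (the push force rose with no further travel). The trough is empty, the balls are in the jar at (285-330,350-380), the jar is upright and the arm is clear.

```bash
python3 -c "from workcell import bot; print(bot.job_done())"
```

```text
the job is handed in; nothing more can be done
None
```

The jar stands upright under the spout, about 6 mm off its centre, with the gate against its open stop and the trough empty. The last picture shows the balls in the jar, though I didn't count all four individually. The job is handed in at about 20 s.

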